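Guard, bolt and start the roller head

TASK

Get the roller head running: push its orange-framed clear guard down until it is fully shut, then slide the blue-tabbed bolt all the way across to lock it. Only then pull the green knob on the grey start box straight out to its stop, keep it out for a full second, and let it spring back in. Leave the spare roller, the spare gear and the wrench where they are.

Things in the scene. Friction and masses are not known exactly. Their poses are not given: they have to be found in the camera images.
- roller_head: Fixed stainless housing 240 (x) x 200 (y) x 100 mm high on a 260 x 220 mm foot, two cream rollers in its open top. Origin: centre of its underside on the table; its own -x is the front (bolt side), z up. It stands at a different place and yaw each time, left or right of the start box.
- guard (a joint): Guard angle in rad: 0 = shut, lying flat on the housing; grows as it opens, up to 1.25. It starts open at 0.6 to 1.1. A stiff hinge holds it wherever it is left; about 1 to 4 N down on its free edge moves it.
- guard_hinge (a point): Middle of the guard's hinge line, along the rear of the housing: 85 mm behind the housing's origin (its +x), 101 mm above the table. Frame of the guard: y along the hinge line; -x along the guard to its free edge; z out of its upper face.
- guard_edge (a point): Middle of the upper face of the orange bar at the guard's free (front) edge; 163 mm from the hinge line along the guard's -x and 12 mm out along its z. The bar is 170 mm long, 14 mm wide; the plate between the frame bars is clear, 5 mm thick. Shut, this point is 113 mm above the table.
- bolt (a joint): Bolt travel in m: 0 = open, 0.040 = fully home in the keeper. Starts at 0 to 0.008; friction only, about 2 N, stays where left; slides along the housing's +y.
- bolt_tab (a point): Top centre of the bolt's upright blue tab, 16 (housing x) x 12 (y) x 44 mm tall, from 114 to 158 mm above the table, on the front rim at housing x = -106 mm, y = -36 mm at joint 0. Axes as the housing's. Rod, guide and keeper beside it are below 122 mm, so both sides of the tab are free above that. The shut guard's bar ends at housing x = -85 mm, 113 mm high.
- start_box: Fixed grey steel box 100 (x) x 130 (y) x 125 mm high on a 130 x 160 mm foot; origin at the centre of its underside, its own -x is the face with the knob. Place and yaw differ each time.
- start_knob (a joint): How far the knob is pulled out, in m: 0 = at rest, 0.020 = at its stop. A spring draws it in: 5 N to start, 10 N at the stop; it goes back by itself when let go.
- knob_neck (a point): Middle of the knob's level steel stem (12 mm diameter): at rest 20 mm out from the box face, 100 mm above the table (25 mm below the box top); moves with the knob. Axes as the box's: -x is straight out. The green head is a disc 46 mm diameter, 16 mm thick, its back 20 mm further out than this point: the 40 mm gap between face and head lets fingers in from above to hook it.
- spare_roller: Loose cream roller standing on a dark gear, 90 mm diameter, 147 mm tall; origin at the centre of its underside. Leave alone.
- spare_gear: Loose grey gear lying flat, 76 mm diameter, 32 mm high at the hub; origin at the centre of its underside. Leave alone.
- wrench: Loose steel wrench lying flat, 170 mm long along its x. Leave alone.
Things that resemble listed ones, but are neither listed nor needed, are in the scene too. Several things have the shape of the start_box; the one meant has the colours described above.

How it is judged:
By the outcome, as a careful person would: the job done as asked, in the order asked, and still so for the second after the job is handed in, with the robot touching nothing.
It also fails if it takes over 64 s, if anything falls off the work surface, if the arm or the gripper's body presses on something with over 40 N, if the wrist force passes 120 N, or if a joint passes its speed limit or range.

ROBOT

A 6-joint arm with a two-finger parallel gripper is mounted at the origin on the work surface. World frame = base frame: x ahead of the robot, y to its left, z up, the work surface at z = 0. Lengths are in m, angles in rad, forces in N, time in s.
With the tool pointing down it reaches from about 0.35 to 0.775 m from the base axis. Payload 7.3 kg.
Tool frame: the origin (TCP) lies midway between the tips of the shut fingers; the grasp point (between the pads) lies 19 mm behind it; z points along the fingers, y is the line along which they close (so a half turn about z gives the same grasp; the last joint's range is limited). The gripper opens to 92 mm and grips with 3 to 60 N. Pads are 19 mm wide; open, the fingers measure 130 mm over their backs; the gripper's body (75 mm by 190 mm) begins 47 mm behind the grasp point.
Start: joints at [0.988, 0.342, 1.524, -0, 1.275, -0.146], TCP at [0.222, 0.476, 0.227] pointing down, gripper open.
Joint ranges: [-2.53, 2.53], [-0.77, 2.02], [0.04, 2.7], [-1, 4.14], [0.28, 2.66], [-3.11, 3.11]. Speed limits (rad/s): [2.57, 2.57, 3.14, 3.14, 3.14, 3.14].

INTERFACE

Orientations are given as [roll, pitch, yaw] about the fixed x, y, z axes, in that order (R = Rz(yaw) Ry(pitch) Rx(roll)).
In Python, from cell import monitor, vision, workorder gives the robot as it stands.
- The arm moves only by the tool move_arm, never from a script. Its argument "rows" is a list of rows, each a list of 5 numbers: the shift along the world's x, y, z in mm, then the turn about the world's z in rad, then the closure, from -1 (fully open) to 1 (shut). A call has 1 to 12 rows; each row shifts and turns the commanded pose from where the row before left it; what a row does not reach is not made up. A row lasts 1/10 s, in which the tool goes at most 50 mm and 8.59 degrees, less where a joint would pass 70% of its speed; a pose out of reach is approached as far as the arm can. A call is refused whole if a number of a shift passes 50 or a number of a turn 0.15, either way. A call with a gripper value outside its range is refused whole. The fingers move at their own pace and stop on an object; "newtons" is the grip in N (left out, the last holds). Time passes only in rows, so rows that do not move let the fingers close. It gives the time, the measured TCP pose, the force, the opening and the grip force at its end, in the units of the state.
- monitor.observe(): the state, without advancing time (a new reading comes with each control period).
- vision.read_camera(name): name is "scene" or "top" or "wrist"; returns the picture (384x512x3 uint8, red, green, blue); there is no depth.
- vision.get_calibration(name): a dict with "K" (3x3 intrinsics, pixels), "k1" (the pictures are not rectified: a ray, as slopes to the right and down, at radius r is drawn at 1 + k1 r^2 times it, then the intrinsics apply), "T" (4x4, takes a point from camera to world coordinates); the wrist camera has in their place "mount" (4x4, takes a point from camera to tool coordinates, whose origin is the TCP and whose axes are the flange's). Camera axes: x right, y up, looking along -z (the intrinsics and any distortion apply to the point x, -y, -z); pixel columns grow to the right and rows downward; lengths in m; the calibration is good to about 2 mm. A picture is of the moment at which its call begins: read the wrist's pose just before it. get_calibration takes no time and is no camera call.
- workorder.hand_in(): hands the job in; it is judged then, once.
The state is a dict: "time": time; "qpos": joint angles; "qvel": joint speeds; "joint_efforts": joint torques, N m; "tool_pos": TCP position; "tool_rot": TCP orientation; "contact_force": force on the tool from outside, world axes, zero at the start; "torque": the same for the moment, N m; "opening": finger opening in m; "grip_force": force on a finger pad.
Only numpy, scipy, OpenCV 4.12 (cv2) and the standard library are available. Lean on these libraries where they do the work, as an engineer would, in place of code of your own. Each camera call takes 0.05 s, during which the arm holds its last target. There are 200 camera calls.

## Working session

There is one attempt and no reset: what is moved stays moved. The work goes in short steps, Python scripts to look and compute and a tool call to move; the robot and the scene stay as the last step left them, time stands still between calls to the robot, and variables do not carry over. Pictures are saved under pics/ and viewed, at most 10 in all, crops included, and the job is handed in when it is done.

Besides the shell and the picture viewer there is one more tool, called after ">>>" as a command line: name --pt "numbers of a row" for each row, then --argument value for the rest. move_arm: Moves the arm, as the interface text tells. Its arguments: {"type":"object","properties":{"rows":{"type":"array","items":{"type":"array","items":{"type":"number"}}},"newtons":{"type":"number"}},"required":["rows"]}

```bash
mkdir -p pics; ls; cat > h.py <<'E'
import numpy as np,cv2
from cell import monitor,vision,workorder
def ray(name,u,v,T=None):
    c=vision.get_calibration(name);K=np.array(c["K"]);k=c["k1"]
    d=np.array([(u-K[0,2])/K[0,0],(v-K[1,2])/K[1,1]]);s=d.copy()
    for _ in range(20): s=d/(1+k*(s@s))
    T=np.array(c["T"]) if T is None else T
    return T[:3,3],T[:3,:3]@np.array([s[0],-s[1],-1])
def onz(name,u,v,z,T=None):
    o,d=ray(name,u,v,T);return o+d*(z-o[2])/d[2]
def proj(name,p,T=None):
    c=vision.get_calibration(name);K=np.array(c["K"]);T=np.array(c["T"]) if T is None else T
    q=T[:3,:3].T@(np.array(p)-T[:3,3]);s=np.array([q[0],-q[1]])/-q[2];s=s*(1+c["k1"]*(s@s))
    return K[0,0]*s[0]+K[0,2],K[1,1]*s[1]+K[1,2]
def tri(n1,p1,n2,p2):
    o1,d1=ray(n1,*p1);o2,d2=ray(n2,*p2)
    s=np.linalg.lstsq(np.c_[d1,-d2],o2-o1,rcond=None)[0]
    a=o1+s[0]*d1;b=o2+s[1]*d2;return (a+b)/2,np.linalg.norm(a-b)
def save(n,im): cv2.imwrite("pics/"+n,im[...,::-1])
E
python3 - <<'E'
from h import *
a=vision.read_camera("top");b=vision.read_camera("scene");save("top.png",a);save("scene.png",b)
print(monitor.observe())
for n in("top","scene"):print(vision.get_calibration(n))
E
```

```text
pics
{'time': 0.1, 'qpos': array([ 9.87954027e-01,  3.42652532e-01,  1.52491631e+00,  2.78468860e-05,
        1.27541007e+00, -1.45980461e-01]), 'qvel': array([-0.00072696, -0.00229556, -0.00054387, -0.00022198, -0.00045299,
       -0.0014729 ]), 'joint_efforts': array([ 2.24097559e-03, -4.32005060e+01, -2.44694567e+01,  7.18722283e-02,
        5.25809114e-02, -6.02231557e-05]), 'tool_pos': array([0.22188736, 0.47540512, 0.22611654]), 'tool_rot': array([-3.14022501e+00, -2.27995111e-04,  2.70472253e+00]), 'contact_force': array([-0.30941369,  0.26889453, -1.08083522]), 'torque': array([ 0.00392128, -0.0082107 , -0.05880822]), 'grip_force': 0.0, 'opening': 0.09168247464159304}
{'K': array([[427.28830077,   0.        , 251.36066285],
       [  0.        , 427.28830077, 187.22491629],
       [  0.        ,   0.        ,   1.        ]]), 'k1': -0.15733136785742774, 'T': array([[ 0.13622913,  0.96688135, -0.2158288 ,  0.27555382],
       [-0.99065537,  0.1344055 , -0.02317557,  0.10876849],
       [ 0.00660055,  0.21696915,  0.97615615,  1.42958069],
       [ 0.        ,  0.        ,  0.        ,  1.        ]])}
{'K': array([[475.68297829,   0.        , 259.64670991],
       [  0.        , 475.68297829, 195.96893384],
       [  0.        ,   0.        ,   1.        ]]), 'k1': 0.06893676621949768, 'T': array([[ 0.99572095,  0.07941588, -0.04725356,  0.48986825],
       [-0.09117975,  0.76110899, -0.64218327, -0.75252634],
       [-0.01503444,  0.64374391,  0.76509329,  1.15180713],
       [ 0.        ,  0.        ,  0.        ,  1.        ]])}
```

View pics/top.png

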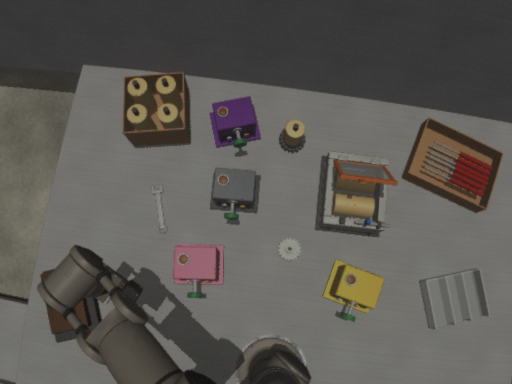

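View pics/scene.png

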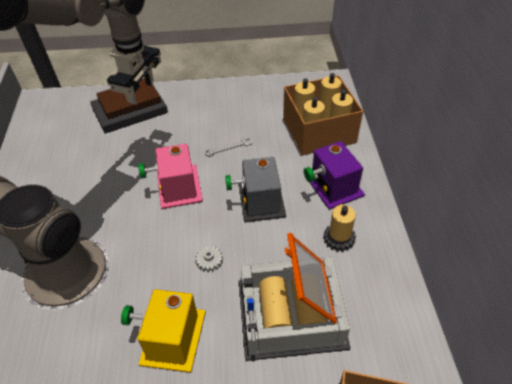

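The scene holds four box candidates (top picture): grey at (235,187), pink (198,262), purple (235,120) and yellow (355,288). Grey fits the description. The roller head is at (355,195), with its blue tab near (368,222). I'll check close crops and measure.

```bash
python3 - <<'E'
from h import *
a=cv2.imread("pics/top.png");b=cv2.imread("pics/scene.png")
r=lambda i,x,y,w,h:cv2.resize(i[y:y+h,x:x+w],(400,300),interpolation=cv2.INTER_CUBIC)
# crops of 100x75 (4x)
m=np.vstack([np.hstack([r(a,185,155,100,75),r(b,215,145,100,75)]),np.hstack([r(a,310,145,120,90),r(b,230,230,140,105)])])
cv2.imwrite("pics/crop1.png",m)
for n,i in(("top",a),("scene",b)):
    hsv=cv2.cvtColor(i,cv2.COLOR_BGR2HSV)
    for c,lo,hi in(("blue",(105,120,60),(125,255,255)),("green",(55,100,40),(85,255,255)),("orange",(3,180,120),(12,255,255))):
        k,l,s,ce=cv2.connectedComponentsWithStats(cv2.inRange(hsv,lo,hi))
        print(n,c,[(s[j].tolist(),ce[j].round(1).tolist()) for j in range(1,k) if s[j,4]>8])
E
```

```text
top blue [([367, 219, 3, 5, 13], [368.0, 220.7])]
top green [([234, 139, 12, 6, 46], [239.1, 141.3]), ([225, 213, 12, 5, 45], [230.5, 215.3]), ([189, 293, 12, 4, 38], [194.2, 294.8]), ([343, 314, 11, 6, 39], [348.0, 316.5])]
top orange []
scene blue [([247, 298, 7, 12, 62], [249.9, 303.6])]
scene green [([138, 163, 7, 14, 73], [141.4, 169.2]), ([305, 167, 10, 14, 103], [309.2, 173.9]), ([226, 175, 5, 14, 58], [228.1, 181.6]), ([121, 306, 12, 18, 149], [125.9, 314.5])]
scene orange [([285, 233, 51, 90, 730], [305.1, 276.4])]
```

View pics/crop1.png

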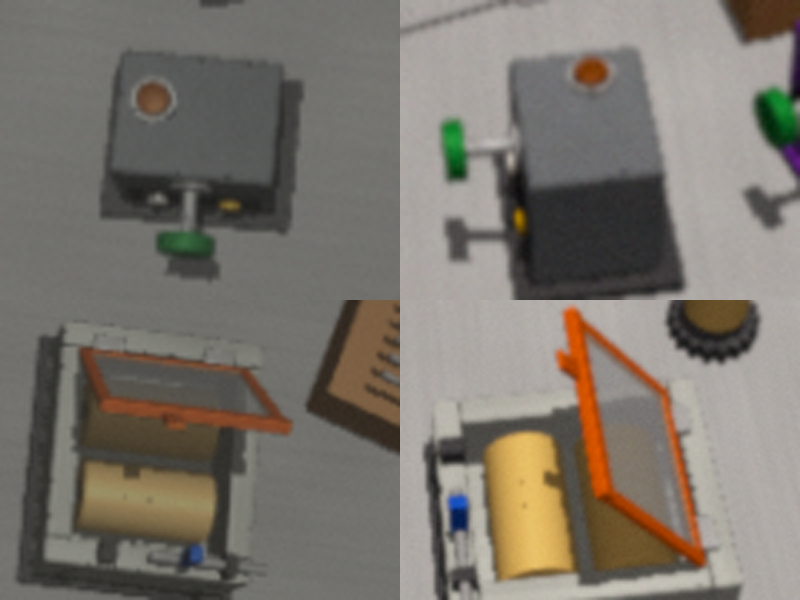

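```bash
python3 - <<'E'
from h import *
np.set_printoptions(precision=4,suppress=True)
print("green",tri("top",(230.5,215.3),"scene",(228.1,181.6)))
print("blue",tri("top",(368,220.7),"scene",(249.9,303.6)))
c=[onz("top",185+x/4-.4,155+y/4-.4,.125) for x,y in((120,50),(283,65),(277,185),(110,177))]
for i in range(4):
    d=c[(i+1)%4]-c[i];print("box",c[i],np.linalg.norm(d),np.degrees(np.arctan2(d[1],d[0])))
print(sum(c)/4)
s=.3
c=[onz("top",310+x*s-.4,145+y*s-.4,z) for x,y,z in((65,25,.1),(262,45,.1),(240,270,.1),(50,258,.1))]
for i in range(4):
    d=c[(i+1)%4]-c[i];print("head",c[i],np.linalg.norm(d),np.degrees(np.arctan2(d[1],d[0])))
print(sum(c)/4)
s=.35
P=lambda n,x,y:(310+.3*x-.4,145+.3*y-.4) if n=="top" else (230+.35*x-.4,230+.35*y-.4)
L=("top",P("top",108,105)),("scene",P("scene",572,315-0) if 0 else P("scene",572-400,14))
R=("top",P("top",285,127)),("scene",P("scene",605-400,190))
for t,sn in(L,R): print("bar end",tri("top",t[1],"scene",sn[1]))
E
```

```text
green (array([0.4686, 0.1924, 0.1042]), np.float64(0.003522597888960525))
blue (array([ 0.502 , -0.23  ,  0.1466]), np.float64(0.004523462497850635))
box [0.6126 0.2638 0.125 ] 0.12946274187740203 -87.53427473315692
box [0.6182 0.1345 0.125 ] 0.0964203359607467 -175.05695386507026
box [0.5221 0.1262 0.125 ] 0.13003887628644845 95.13565668354316
box [0.5105 0.2557 0.125 ] 0.10245574119436031 4.5536022291388365
[0.5658 0.195  0.125 ]
head [ 0.7212 -0.0956  0.1   ] 0.1984447679023919 -87.64087154940601
head [ 0.7294 -0.2939  0.1   ] 0.22681707114730926 178.3455148829408
head [ 0.5026 -0.2873  0.1   ] 0.18410281059661918 93.91832746193367
head [ 0.4901 -0.1036  0.1   ] 0.23127483451316486 1.9960405594280684
[ 0.6108 -0.1951  0.1   ]
bar end (array([ 0.605 , -0.117 ,  0.2473]), np.float64(0.0005905953458983454))
bar end (array([ 0.6082, -0.2752,  0.2451]), np.float64(0.00018495341739512163))
```

Grey box centre is about (0.566, 0.195) with yaw about 4°; the measured top sides of 129 × 99 mm match the 130 × 100 given. The head centre is about (0.611, -0.195) with yaw about 2°. The guard bar's midpoint is at (0.607, -0.196, 0.246), so the guard angle is about 0.96, and the tab is at (0.502, -0.23). Next I'll go over the bar with the fingers shut.

>>> move_arm --pt "0 0 40 0 1" --pt "10 -10 40 0.04 1" --pt "25 -40 0 0.04 1" --pt "25 -40 0 0.04 1" --pt "25 -40 0 0.04 1" --pt "25 -40 0 0.04 1" --pt "25 -40 0 0.04 1" --pt "25 -40 0 0.04 1" --pt "25 -40 0 0.04 1" --pt "25 -40 0 0.04 1" --pt "25 -40 0 0.04 1" --pt "25 -40 0 0.04 1" --newtons 20

```text
time: 1.3
tool_pos: [0.4826, 0.0639, 0.3065]
tool_rot: [3.141, -0.0, -3.137]
contact_force: [0.5, 1.0, 1.6]
opening: 0.0016
grip_force: 0.0
```

>>> move_arm --pt "25 -40 0 0.03 1" --pt "25 -40 0 0 1" --pt "25 -40 0 0 1" --pt "25 -40 0 0 1" --pt "25 -35 0 0 1" --pt "0 -35 0 0 1" --pt "0 0 0 0 1"

```text
time: 2.0
tool_pos: [0.6069, -0.1687, 0.3047]
tool_rot: [-3.141, -0.003, -3.113]
contact_force: [-0.1, 1.0, 0.3]
opening: 0.0004
grip_force: 0.0
```

```bash
cat >> h.py <<'E'
from scipy.spatial.transform import Rotation as Ro
def wristT():
    s=monitor.observe();T=np.eye(4);T[:3,:3]=Ro.from_euler("xyz",s["tool_rot"]).as_matrix();T[:3,3]=s["tool_pos"]
    return T@np.array(vision.get_calibration("wrist")["mount"])
E
python3 - <<'E'
from h import *
T=wristT();w=vision.read_camera("wrist");save("w1.png",w);save("t1.png",vision.read_camera("top"))
s=monitor.observe();print(s["tool_pos"],s["tool_rot"],s["time"],T)
E
```

```text
[ 0.60679576 -0.16469779  0.30585669] [ 3.14040326e+00 -1.41889924e-03 -3.10995190e+00] 2.1 [[-0.02929906 -0.96681843 -0.25377883  0.53857138]
 [ 0.99957009 -0.02861744 -0.00637796 -0.17016061]
 [-0.00109618 -0.25385659  0.96724125  0.46358706]
 [ 0.          0.          0.          1.        ]]
```

View pics/w1.png

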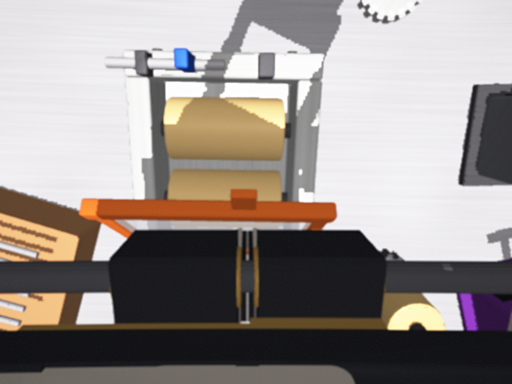

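The wrist picture shows the bar from (82,209) to (335,212), its small orange lug at (244,197), the blue tab at (184,60) and the front rim along row 65. I'll compute positions from these.

```bash
python3 - <<'E'
from h import *
np.set_printoptions(precision=4,suppress=True)
T=np.array([[-0.02929906,-0.96681843,-0.25377883,0.53857138],[0.99957009,-0.02861744,-0.00637796,-0.17016061],[-0.00109618,-0.25385659,0.96724125,0.46358706],[0,0,0,1]])
for n,u,v,z in(("L",83,209,.243),("R",335,212,.243),("lug",244,197,.243),("tabtop",184,55,.158),("tabtopL",175,55,.158),("tabtopR",193,55,.158),("rimR",322,54,.1),("rimL",128,55,.1)):print(n,onz("wrist",u,v,z,T))
w=cv2.imread("pics/w1.png");h=cv2.cvtColor(w,cv2.COLOR_BGR2HSV);m=cv2.inRange(h,(105,120,60),(125,255,255));print(cv2.boundingRect(m))
E
```

```text
L [ 0.6085 -0.2784  0.243 ]
R [ 0.6056 -0.109   0.243 ]
lug [ 0.597  -0.1707  0.243 ]
tabtop [ 0.4989 -0.224   0.158 ]
tabtopL [ 0.4992 -0.2315  0.158 ]
tabtopR [ 0.4987 -0.2166  0.158 ]
rimR [ 0.4866 -0.098   0.1   ]
rimL [ 0.4933 -0.2894  0.1   ]
(174, 49, 21, 23)
```

>>> move_arm --pt "0 -35 -30 0 1" --pt "3 0 -30 0 1" --pt "-8 0 -10 0 1" --pt "-9 0 -11 0 1" --pt "-11 0 -12 0 1" --pt "-12 0 -11 0 1" --pt "-9 0 -14 0 1" --pt "-8 0 -14 0 1" --pt "-6 0 -15 0 1" --pt "-6 0 -15 0 1" --pt "-3 0 -16 0 1" --pt "-3 0 -16 0 1"

```text
time: 3.3
tool_pos: [0.5353, -0.1977, 0.113]
tool_rot: [-3.141, 0.001, -3.107]
contact_force: [1.1, -0.1, 6.8]
opening: 0.0007
grip_force: 4.5
```

>>> move_arm --pt "0 0 -4 0 1" --pt "0 0 0 0 1" --pt "0 0 0 0 1"

```text
time: 3.6
tool_pos: [0.5355, -0.1978, 0.1128]
tool_rot: [-3.14, 0.003, -3.106]
contact_force: [-7.6, 2.6, 24.5]
opening: 0.0006
grip_force: 12.1
```

>>> move_arm --pt "0 0 30 0 1" --pt "0 0 40 0 1" --pt "0 0 30 0 1" --pt "0 0 0 0 1"

```text
time: 4.0
tool_pos: [0.5372, -0.1986, 0.214]
tool_rot: [-3.137, 0.008, -3.107]
contact_force: [1.0, -0.6, 0.0]
opening: 0.0004
grip_force: 0.0
```

```bash
python3 - <<'E'
from h import *
np.set_printoptions(precision=4,suppress=True)
T=wristT();w=vision.read_camera("wrist");t=vision.read_camera("top");b=vision.read_camera("scene")
save("w2.png",w)
r=lambda i,x,y,w,h:cv2.resize(i[y:y+h,x:x+w],(400,300),interpolation=cv2.INTER_CUBIC)
m=np.vstack([np.hstack([r(w,0,0,512,384),r(b,230,230,140,105)]),np.hstack([r(t,310,145,120,90),r(w,100,0,256,192)])])
save("c2.png",m);print(monitor.observe()["tool_pos"]);np.save("T2",T)
h=cv2.cvtColor(w,cv2.COLOR_RGB2HSV);print(cv2.boundingRect(cv2.inRange(h,(105,120,60),(125,255,255))))
E
```

```text
[ 0.5347 -0.1979  0.2083]
(195, 139, 24, 30)
```

View pics/c2.png

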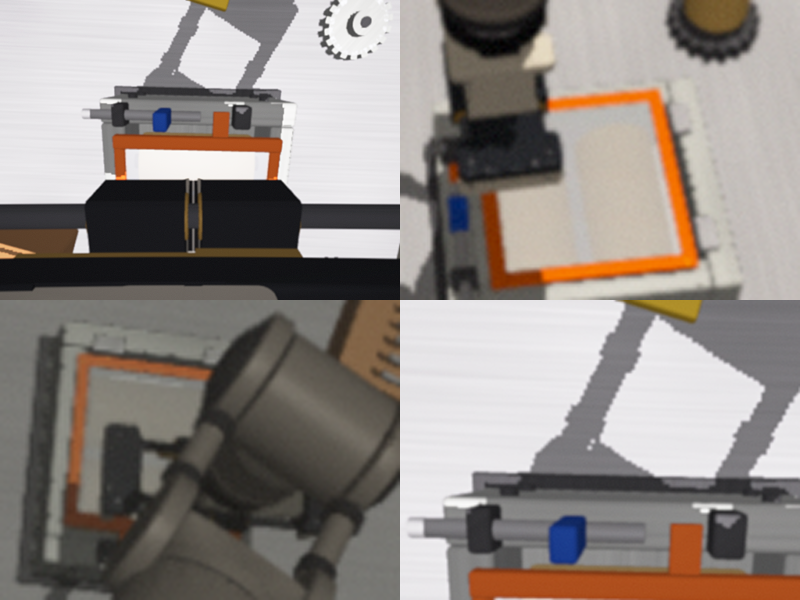

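```bash
python3 - <<'E'
from h import *
np.set_printoptions(precision=4,suppress=True)
T=np.load("T2.npy");print(T[:3,3])
for x,y in((195,139),(219,139),(195,169),(219,169),(207,154)):
    print(x,y,onz("wrist",x,y,.158,T),onz("wrist",x,y,.114,T))
w=cv2.imread("pics/w2.png");cv2.imwrite("pics/c3.png",cv2.resize(w[115:190,140:340],None,fx=4,fy=4,interpolation=cv2.INTER_CUBIC))
for j in range(8):
  p=np.array([.610,-.194,0])+Ro.from_euler("z",.026).apply([-.106+(-.008 if j&1 else .008),-.036+(-.006 if j&2 else .006),.158 if j&4 else .114]);print(j,p,proj("wrist",p,T))
E
```

```text
[ 0.4671 -0.2     0.3721]
195 139 [ 0.4901 -0.2326  0.158 ] [ 0.4948 -0.2393  0.114 ]
219 139 [ 0.4896 -0.2177  0.158 ] [ 0.4942 -0.2213  0.114 ]
195 169 [ 0.5091 -0.2327  0.158 ] [ 0.5177 -0.2394  0.114 ]
219 169 [ 0.5085 -0.2175  0.158 ] [ 0.517 -0.221  0.114]
207 154 [ 0.4992 -0.2251  0.158 ] [ 0.5058 -0.2303  0.114 ]
0 [ 0.5128 -0.2265  0.114 ] (np.float64(211.87668373669197), np.float64(163.35816341220035))
1 [ 0.4968 -0.227   0.114 ] (np.float64(211.4896468981179), np.float64(142.2732984923612))
2 [ 0.5131 -0.2385  0.114 ] (np.float64(196.16815321164847), np.float64(163.17994300863307))
3 [ 0.4971 -0.2389  0.114 ] (np.float64(195.51386880388407), np.float64(142.08642205707056))
4 [ 0.5128 -0.2265  0.158 ] (np.float64(204.7078245896809), np.float64(175.13944835798435))
5 [ 0.4968 -0.227   0.158 ] (np.float64(204.1036539498154), np.float64(150.12192949545175))
6 [ 0.5131 -0.2385  0.158 ] (np.float64(185.94040722501833), np.float64(174.92832200504085))
7 [ 0.4971 -0.2389  0.158 ] (np.float64(184.95577048359448), np.float64(149.89639007651937))
```

View pics/c3.png

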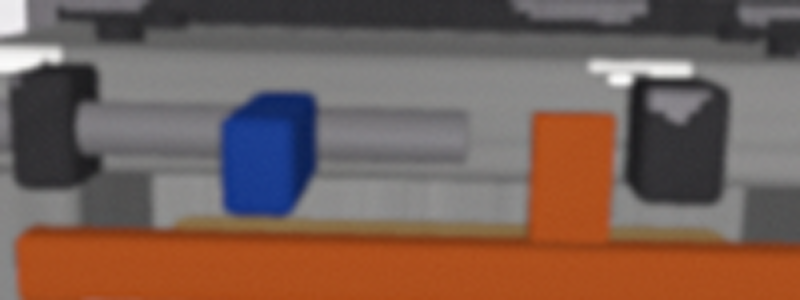

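Guard is shut: it lies flat and the tip stopped at 113 mm. The tab's top centre is at (0.501, -0.227). Next I'll come down on its -y side and push.

>>> move_arm --pt "-17 -34 0 0 1" --pt "-17 -35 0 0 1" --pt "0 0 -25 0 1" --pt "0 0 -30 0 1" --pt "0 0 -22 0 1" --pt "0 0 0 0 1"

```text
time: 4.75
tool_pos: [0.4986, -0.2662, 0.1272]
tool_rot: [3.135, -0.008, -3.108]
contact_force: [-0.2, 1.3, -0.2]
opening: 0.0006
grip_force: 0.0
```

>>> move_arm --pt "1 8 2 0 1" --pt "0 8 0 0 1" --pt "0 8 0 0 1" --pt "0 8 0 0 1" --pt "0 6 0 0 1" --pt "0 5 0 0 1" --pt "0 0 0 0 1"

```text
time: 5.45
tool_pos: [0.5022, -0.2245, 0.134]
tool_rot: [3.141, 0.0, -3.108]
contact_force: [-0.2, 0.9, 0.1]
opening: 0.0004
grip_force: 0.0
```

>>> move_arm --pt "0 4 -2 0 1" --pt "0 4 0 0 1" --pt "0 3 0 0 1" --pt "0 0 0 0 1"

```text
time: 5.85
tool_pos: [0.5021, -0.215, 0.1316]
tool_rot: [-3.14, -0.0, -3.108]
contact_force: [-0.5, -5.8, -1.7]
opening: 0.0003
grip_force: 2.8
```

>>> move_arm --pt "0 4 0 0 1" --pt "0 3 0 0 1" --pt "0 0 0 0 1"

```text
time: 6.15
tool_pos: [0.5022, -0.2143, 0.132]
tool_rot: [-3.129, 0.001, -3.108]
contact_force: [-2.3, -29.0, -6.2]
opening: 0.0
grip_force: 14.4
```

The bolt is hard against its stop at 29 N. I'll back off and check.

>>> move_arm --pt "0 -12 0 0 1" --pt "0 -13 0 0 1" --pt "0 0 40 0 1" --pt "0 0 40 0 1" --pt "0 20 10 0 1" --pt "30 25 0 0 1" --pt "0 0 0 0 1"

```text
time: 6.85
tool_pos: [0.5342, -0.1847, 0.2222]
tool_rot: [3.14, 0.002, -3.105]
contact_force: [-0.2, 0.1, 0.2]
opening: 0.0004
grip_force: 0.0
```

```bash
python3 - <<'E'
from h import *
np.set_printoptions(precision=4,suppress=True)
T=wristT();w=vision.read_camera("wrist")
h=cv2.cvtColor(w,cv2.COLOR_RGB2HSV);x,y,a,b=cv2.boundingRect(cv2.inRange(h,(105,120,60),(125,255,255)));print(x,y,a,b)
print(onz("wrist",x,y+b,.158,T),onz("wrist",x+a,y+b,.158,T),monitor.observe()["tool_pos"])
save("w4.png",w);save("c4.png",cv2.resize(w[60:260,100:360],None,fx=3,fy=3,interpolation=cv2.INTER_CUBIC))
E
```

```text
230 143 18 29
[ 0.5084 -0.1965  0.158 ] [ 0.508  -0.1846  0.158 ] [ 0.5328 -0.1858  0.2215]
```

View pics/c4.png

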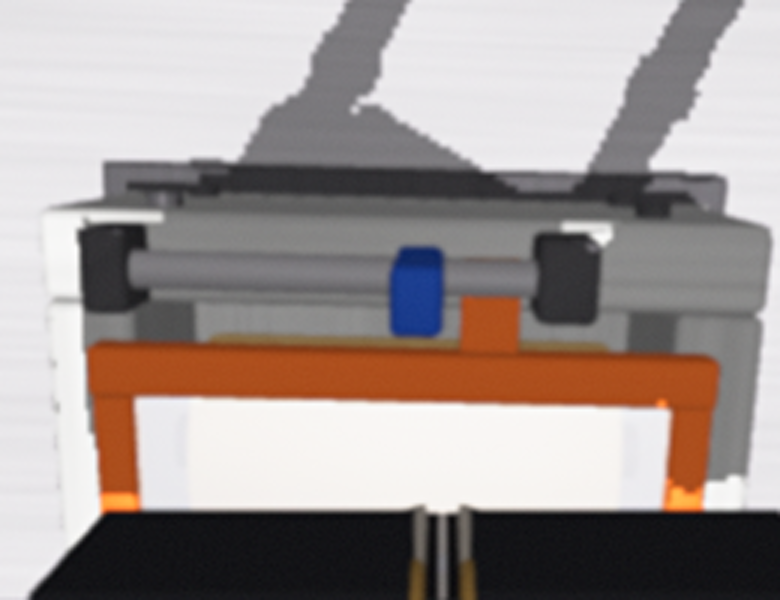

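The bolt is home: the tab moved to y=-0.191 and the rod sits in the keeper across the lug. Now over to the knob neck.

>>> move_arm --pt "-4 38 5 0.01 0" --pt "-4 40 5 0.01 0" --pt "-4 40 0 0.01 0" --pt "-4 40 0 0.01 0" --pt "-4 40 0 0 0" --pt "-4 40 0 0 0" --pt "-4 40 0 0 0" --pt "-4 40 0 0 0" --pt "-4 38 0 0 0" --pt "-1 20 0 0 0" --pt "0 0 0 0 0"

```text
time: 8.0
tool_pos: [0.4943, 0.1903, 0.2312]
tool_rot: [3.141, -0.002, -3.065]
contact_force: [-0.7, 0.3, -0.1]
opening: 0.0458
grip_force: 0.0
```

```bash
python3 - <<'E'
from h import *
np.set_printoptions(precision=4,suppress=True)
T=wristT();w=vision.read_camera("wrist");np.save("T5",T)
s=monitor.observe();print(s["tool_pos"],s["tool_rot"],s["opening"],s["time"])
h=cv2.cvtColor(w,cv2.COLOR_RGB2HSV);x,y,a,b=cv2.boundingRect(cv2.inRange(h,(55,100,40),(85,255,255)));print(x,y,a,b)
for p in((x,y),(x+a,y),(x,y+b),(x+a,y+b)):print(onz("wrist",*p,.1,T),onz("wrist",*p,.123,T))
save("w5.png",w)
E
```

```text
[0.4945 0.1889 0.2312] [-3.1412 -0.0015 -3.0663] 0.045891710216204515 8.05
227 147 52 24
[0.4605 0.171  0.1   ] [0.4577 0.1722 0.123 ]
[0.4571 0.2149 0.1   ] [0.4546 0.2126 0.123 ]
[0.481  0.1723 0.1   ] [0.4766 0.1734 0.123 ]
[0.4776 0.217  0.1   ] [0.4735 0.2145 0.123 ]
```

View pics/w5.png

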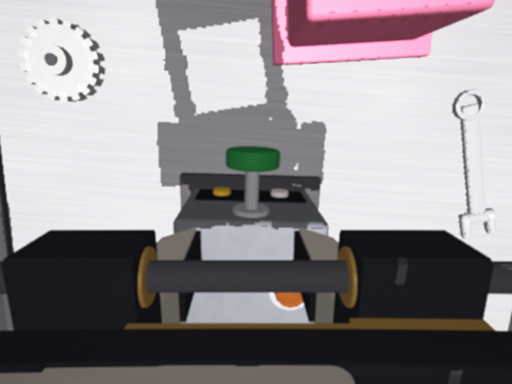

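The wrist view shows the green head at (253,159), its stem running to the plate at (251,210), and the grey box top below it. The neck works out at about (0.496, 0.195), so I'll descend there with the fingers on either side of the stem.

>>> move_arm --pt "1 5 0 0.005 0" --pt "0 0 -35 0 0" --pt "0 0 -40 0 0" --pt "0 0 -35 0 0" --pt "0 0 -25 0 0" --pt "0 0 -12 0 0" --pt "0 0 0 0 0"

```text
time: 8.75
tool_pos: [0.4955, 0.1926, 0.0835]
tool_rot: [-3.141, -0.003, -3.065]
contact_force: [1.1, -0.9, 0.2]
opening: 0.0457
grip_force: 0.0
```

>>> move_arm --pt "0 0 0 0 1" --pt "0 0 0 0 1" --pt "0 0 0 0 1" --pt "0 0 0 0 1" --newtons 40

```text
time: 9.15
tool_pos: [0.4965, 0.1939, 0.0856]
tool_rot: [3.141, 0.002, -3.063]
contact_force: [0.3, -0.2, 0.7]
opening: 0.019
grip_force: 0.0
```

>>> move_arm --pt "0 0 0 0 1" --pt "0 0 0 0 1" --pt "0 0 0 0 1"

```text
time: 9.45
tool_pos: [0.4963, 0.1943, 0.0853]
tool_rot: [3.141, 0.001, -3.064]
contact_force: [-0.5, 2.3, 4.6]
opening: 0.0104
grip_force: 40.0
```

>>> move_arm --pt "-5 -0.4 0 0 1" --pt "-5 -0.4 0 0 1" --pt "-5 -0.4 0 0 1" --pt "-4 -0.3 0 0 1" --pt "0 0 0 0 1"

```text
time: 9.95
tool_pos: [0.4797, 0.1935, 0.0854]
tool_rot: [3.139, 0.007, -3.064]
contact_force: [8.9, 7.7, -3.7]
opening: 0.0109
grip_force: 40.0
```

>>> move_arm --pt "-3 -0.2 0 0 1" --pt "-3 -0.2 0 0 1" --pt "0 0 0 0 1"

```text
time: 10.25
tool_pos: [0.4763, 0.1933, 0.0855]
tool_rot: [3.139, 0.012, -3.064]
contact_force: [16.1, 7.8, -10.4]
opening: 0.0112
grip_force: 40.0
```

The knob has travelled 20 mm and the force is above the spring's 10 N, so it is at its stop. I'll pull slightly more and hold.

>>> move_arm --pt "-2 0 0 0 1" --pt "0 0 0 0 1" --pt "0 0 0 0 1" --pt "0 0 0 0 1" --pt "0 0 0 0 1" --pt "0 0 0 0 1" --pt "0 0 0 0 1" --pt "0 0 0 0 1" --pt "0 0 0 0 1" --pt "0 0 0 0 1" --pt "0 0 0 0 1" --pt "0 0 0 0 1"

```text
time: 11.45
tool_pos: [0.4763, 0.1934, 0.0856]
tool_rot: [3.139, 0.016, -3.064]
contact_force: [21.6, 8.0, -14.9]
opening: 0.0109
grip_force: 40.0
```

>>> move_arm --pt "0 0 0 0 1" --pt "0 0 0 0 1" --pt "0 0 0 0 1" --pt "0 0 0 0 1"

```text
time: 11.85
tool_pos: [0.4763, 0.1933, 0.0856]
tool_rot: [3.139, 0.016, -3.064]
contact_force: [22.2, 7.8, -14.7]
opening: 0.0107
grip_force: 40.0
```

>>> move_arm --pt "2 0 0 0 0" --pt "10 1 0 0 -0.2" --pt "10 1 0 0 -0.2" --pt "0 0 0 0 -0.2" --pt "0 0 0 0 -0.2" --pt "0 0 0 0 -0.2" --pt "0 0 0 0 -0.2"

```text
time: 12.55
tool_pos: [0.4904, 0.1939, 0.0846]
tool_rot: [-3.142, -0.001, -3.063]
contact_force: [-0.0, 0.6, 1.0]
opening: 0.0547
grip_force: 0.0
```

>>> move_arm --pt "2 0 0 0 -0.2" --pt "0 0 25 0 -0.2" --pt "0 0 40 0 -0.2" --pt "0 0 40 0 -0.2" --pt "0 0 40 0 -0.2" --pt "0 0 0 0 -0.2"

```text
time: 13.15
tool_pos: [0.4957, 0.1945, 0.2356]
tool_rot: [3.14, 0.011, -3.063]
contact_force: [0.7, -0.4, 0.3]
opening: 0.0549
grip_force: 0.0
```

```bash
python3 - <<'E'
from h import *
np.set_printoptions(precision=4,suppress=True)
T=wristT();w=vision.read_camera("wrist");b=vision.read_camera("scene")
h=cv2.cvtColor(w,cv2.COLOR_RGB2HSV);x,y,a,c=cv2.boundingRect(cv2.inRange(h,(55,100,40),(85,255,255)))
print(onz("wrist",x,y,.1,T),onz("wrist",x+a,y+c,.1,T),monitor.observe()["tool_pos"])
save("w6.png",w);save("end.png",np.hstack([cv2.resize(w,(400,300)),cv2.resize(b,(400,300))]))
E
```

```text
[0.461  0.1708 0.1   ] [0.4773 0.2172 0.1   ] [0.4933 0.1939 0.2305]
```

View pics/end.png

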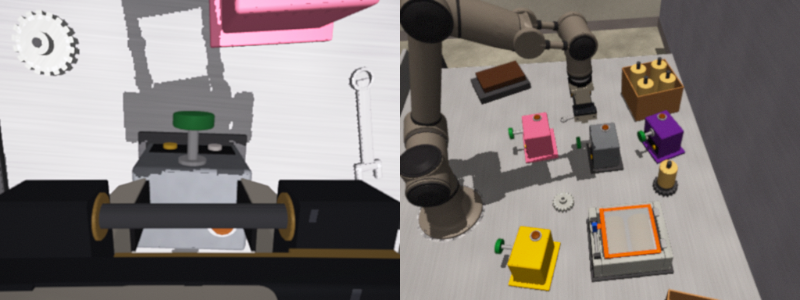

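The knob is back at rest: its head is at x 0.461–0.477, the same as before. The guard is shut, the bolt is across, the loose parts are unmoved and the arm is clear.

```bash
python3 -c "
from cell import workorder
print(workorder.hand_in())"
```

```text
the job is handed in; nothing more can be done
None
```

The job is handed in at about 13 s: I shut the guard, slid the bolt to its stop, then held the green knob out at its stop for about 1.6 s and let it spring back; the final pictures show the spare parts unmoved, but the hand-in returned no verdict.

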